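# Lock the slotted nut on a calibration weight stand

### The job

The ring weights on the round stand are about to be carried off. Turn the slotted hexagon nut clockwise (seen from above) until its slot lines up with the slot across the fixed stud inside it, then lock it: pick up the narrow T-shaped lock key (not the wide one) and lay its crossbar fully down into the lined-up slots, upright and about centred on the stud. Let go of it there.

Things in the scene. Friction and masses are not known exactly. Their poses are not given: they have to be found in the camera images.
- nut (a joint): Angle of the slotted nut on its fixed stud, rad; grows as it turns clockwise seen from above. Stops at 0 and 1.9; its slot lines up with the stud's at 1.45; it starts 0.5 to 1.3 short of that. Turns stiffly (0.15 N m), stays where left, does not noticeably rise or sink.
- nut_slot (a point): Nut's axis at slot floor level, 87 mm above the table; x along the nut's slot, z up; turns with it. Brass hexagon 56 mm across flats (one pair parallel to the slot, at y = +-28), from 30 mm below this point up to it; above, a crown 54 across, 16 high, split by a slot 22 wide, open above and at its ends. Under it a 60 mm washer (top at 57 mm) on ring weights 152 across (top at 52 mm).
- stud_slot (a point): Axis of the fixed upright dark steel stud (37 mm thick, in the middle of the nut) at its slot floor, 87 mm above the table; x along the stud's slot, z up. It shows as two prongs 19 mm high beside a slot 22 mm wide, open above and at both ends. The stand's foot is 170 mm across, fixed to the table.
- key: Narrow loose T-shaped steel key, 110 g, standing on its bar, blade up. Origin: middle of the bar's underside; x along the bar, z up. Bar 76 long, 13 wide, 12 high; blade 28 long (x), 10 thick (y), top at z = 52. The similar key with a bar 92 x 34 wide does not fit. Seated: origin at stud_slot, bar along the slot either way round; the blade stands clear above the prongs.
Mind the look-alikes: they are no part of the job. Leave any blue or red look-alike of the part that bears nut alone.

How it is judged:
By the outcome, as a careful person would: the job done as asked, in the order asked, and still so for the second after the job is handed in, with the robot touching nothing.
It also fails if it takes over 54 s, if anything falls off the work surface, if the arm or the gripper's body presses on something with over 40 N, if the wrist force passes 120 N, or if a joint passes its speed limit or range.

### The arm

A 7-joint arm with a two-finger parallel gripper is mounted at the origin on the work surface. World frame = base frame: x ahead of the robot, y to its left, z up, the work surface at z = 0. Lengths are in m, angles in degrees, forces in N, time in s.
With the tool pointing down it reaches from about 0.35 to 0.9 m from the base axis. Payload 19.9 kg.
Tool frame: the origin (TCP) lies at the very end of the fingers, on their centre line; the grasp point (between the pads) lies 19 mm behind it (env.grasp_offset is the distance from the TCP to the grasp point, in m); z points along the fingers, y is the line along which they close (so a half turn about z gives the same grasp; the last joint's range is limited). The gripper opens to 94 mm and grips with 3 to 60 N. Pads are 16 mm wide; open, the fingers measure 119 mm over their backs; the gripper's body (75 mm by 177 mm) begins 78 mm behind the grasp point.
Start: joints at [-71.648, 23.915, -0.59, 92.452, 0.269, 63.638, -3.037], TCP at [0.221, 0.585, 0.172] pointing down, gripper open.
Joint ranges: [-161.28, 161.28], [-22.2, 115.67], [-73.04, 71.86], [3.21, 147.25], [-68.34, 248.33], [10.77, 114.83], [-161.83, 161.83]. Speed limits (degrees/s): [108.29, 108.29, 136.94, 136.94, 172.46, 172.46, 172.46].

### API

Orientations are given as a 3x3 rotation matrix whose columns are the frame's x, y, z axes.
In Python, from workcell import env, imaging gives the robot as it stands.
- The arm moves only by the tool drive_tool, never from a script. Its argument "series" is a list of rows, each an object with "xyz": the shift along the tool's x, y, z in mm, a list of three; "turn": the turn, a rotation vector about the tool's x, y, z in rad, a list of three. A call has 1 to 10 rows; each row is the pose to reach, as a shift and turn from the pose commanded when the call began, along the tool's axes at that moment; what a row does not reach only later rows make up. A row lasts 1/8 s, in which the tool goes at most 62.5 mm and 10.7 degrees, less where a joint would pass 70% of its speed; a pose out of reach is approached as far as the arm can. A call with a gripper value outside its range is refused whole. "fingers" is the opening in per cent of the stroke, from 0 (shut) to 100 (fully open), set as the call begins (left out, the last holds). The fingers move at their own pace and stop on an object; the grip force is fixed at half the most. Time passes only in rows, so rows that repeat a pose let the fingers close. It gives the time, the measured TCP pose, the force, the opening and the grip force at its end, in the units of the state.
- env.read_state(): the state, without advancing time (a new reading comes with each control period).
- imaging.read_camera(name): name is "scene" or "top" or "wrist"; returns the picture (480x640x3 uint8, red, green, blue); there is no depth.
- imaging.camera_params(name): a dict with "fx", "fy", "cx", "cy" (pixels), "view" (4x4, takes a point from world to camera coordinates); the wrist camera has in their place "hand_eye" (4x4, takes a point from camera to tool coordinates, whose origin is the TCP and whose axes are the flange's). Camera axes: x right, y up, looking along -z (the intrinsics and any distortion apply to the point x, -y, -z); pixel columns grow to the right and rows downward; lengths in m; the calibration is good to about 2 mm. A picture is of the moment at which its call begins: read the wrist's pose just before it. camera_params takes no time and is no camera call.
- env.job_done(): hands the job in; it is judged then, once.
The state is a dict: "time_s": time; "qpos": joint angles; "joint_velocities": joint speeds; "tau": joint torques, N m; "tool_pos": TCP position; "eef_rot": TCP orientation; "wrist_force": force on the tool from outside, world axes, zero at the start; "ft_torque": the same for the moment, N m; "opening": finger opening in m; "finger_force": force on a finger pad.
Only numpy, scipy, OpenCV 4.12 (cv2) and the standard library are available. Lean on these libraries where they do the work, as an engineer would, in place of code of your own. Each camera call takes 0.05 s, during which the arm holds its last target. There are 200 camera calls.

## Working session

There is one attempt and no reset: what is moved stays moved. The work goes in short steps, Python scripts to look and compute and a tool call to move; the robot and the scene stay as the last step left them, time stands still between calls to the robot, and variables do not carry over. Pictures are saved under pics/ and viewed, at most 10 in all, crops included, and the job is handed in when it is done.

Besides the shell and the picture viewer there is one more tool, called after ">>>" by a JSON object that holds its "op" and its "data". drive_tool: Moves the arm, as the interface text tells. Its arguments: {"type":"object","properties":{"series":{"type":"array"},"fingers":{"type":"number"}},"required":["series"]}

```bash
ls; mkdir -p pics
python3 - <<'E'
from workcell import env, imaging
import cv2,numpy as np
for n in("scene","top"):
    im=imaging.read_camera(n);cv2.imwrite(f"pics/{n}0.png",im[:,:,::-1])
    p=imaging.camera_params(n);print(n,p)
print(imaging.camera_params("wrist"));s=env.read_state();print(s)
E
```

```text
pics
scene {'fx': 542.5552471564209, 'fy': 542.5552471564209, 'cx': 322.37917114973294, 'cy': 237.77612363240866, 'view': array([[ 0.67093833,  0.74147087,  0.00791899, -0.26780392],
       [-0.58230901,  0.52024481,  0.62470918,  0.20830462],
       [ 0.45908384, -0.42375263,  0.78081735, -1.35311773],
       [ 0.        ,  0.        ,  0.        ,  1.        ]])}
top {'fx': 486.785385503432, 'fy': 486.785385503432, 'cx': 323.2362116349409, 'cy': 244.06648669835064, 'view': array([[ 2.63980533e-02, -9.99651510e-01, -3.84164148e-05,
        -6.12538870e-02],
       [ 9.77336677e-01,  2.58007052e-02,  2.10112692e-01,
        -4.60936942e-01],
       [-2.10038479e-01, -5.58411181e-03,  9.77677173e-01,
        -1.06358812e+00],
       [ 0.00000000e+00,  0.00000000e+00,  0.00000000e+00,
         1.00000000e+00]])}
{'fx': 333.8564443632595, 'fy': 333.8564443632595, 'cx': 321.7923451383505, 'cy': 241.03626043007986, 'hand_eye': array([[-5.91477937e-04,  9.61070806e-01,  2.76301566e-01,
         8.12903485e-02],
       [ 9.99999637e-01,  3.99016329e-04,  7.52781753e-04,
        -1.05003013e
[... 310 characters left out ...]
05]), 'joint_velocities': array([ 0.02849382, -0.09525884,  0.06179788, -0.11327506,  0.01095772,
       -0.05491345,  0.01815019]), 'tau': array([ 1.43412824e-03, -8.52571249e+01,  6.40780516e-01, -4.26693785e+01,
       -4.88400017e-02,  1.63101603e-02,  1.12555931e-04]), 'tool_pos': array([0.2211369 , 0.58419185, 0.17131111]), 'eef_rot': array([[-9.35233001e-01,  3.54032671e-01, -3.19966172e-04],
       [ 3.54032812e-01,  9.35232471e-01, -9.96952745e-04],
       [-5.37110901e-05, -1.04566163e-03, -9.99999452e-01]]), 'wrist_force': array([-0.33277746,  0.11979154, -0.05899789]), 'ft_torque': array([ 0.0629953 ,  0.01209088, -0.01849444]), 'finger_force': 0.0, 'opening': 0.0941706667747185}
```

View pics/top0.png

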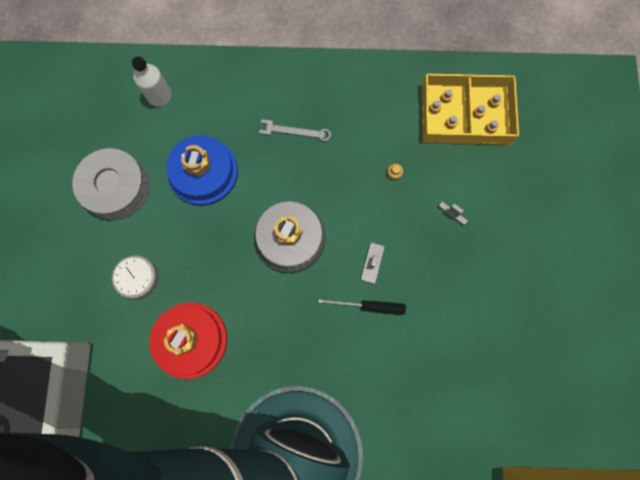

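View pics/scene0.png

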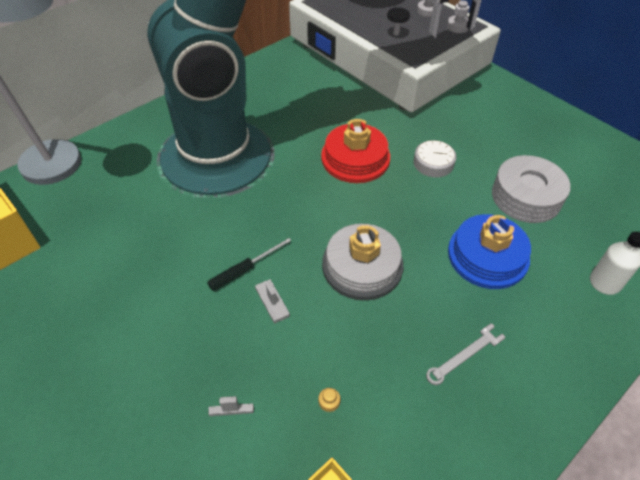

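Nut candidates (top view): grey stand (288,231), blue (195,160), red (181,340), bare weight stack (110,183). I choose grey, since blue and red are look-alikes. Key candidates: slim bar (453,213), wide bar (373,263). I choose the slim one. Scene pixels for these are about (365,242) for the nut and (230,406) for the key.

```bash
cat > h.py <<'E'
from workcell import env, imaging
import cv2,numpy as np
F=np.diag([1,-1,-1.])
def cam(n,s=None):
    p=imaging.camera_params(n);K=np.array([[p['fx'],0,p['cx']],[0,p['fy'],p['cy']],[0,0,1]])
    if n=='wrist':
        T=np.eye(4);T[:3,:3]=s['eef_rot'];T[:3,3]=s['tool_pos'];V=np.linalg.inv(T@p['hand_eye'])
    else: V=p['view']
    return K@F@V[:3]
def tri(Ps,uvs):
    A=[]
    for P,(u,v) in zip(Ps,uvs): A+=[u*P[2]-P[0],v*P[2]-P[1]]
    X=np.linalg.svd(np.array(A))[2][-1];return X[:3]/X[3]
def atz(P,uv,z):
    u,v=uv;A=np.array([u*P[2]-P[0],v*P[2]-P[1]]);return np.r_[np.linalg.solve(A[:,:2],-A[:,2]*z-A[:,3]),z]
def proj(P,X):
    q=P@np.r_[X,1];return q[:2]/q[2]
def shot(name):
    s=env.read_state();im=imaging.read_camera('wrist')[:,:,::-1].copy();cv2.imwrite(f'pics/{name}.png',im);np.save(f'pics/{name}.npy',cam('wrist',s));return s,im
def tool(X,s=None):
    s=s or env.read_state();return (s['eef_rot'].T@(np.asarray(X)-s['tool_pos']))*1000
E
python3 - <<'E'
from h import *
t,s=cam('top'),cam('scene')
for n,a,b in(("nut",(288,230),(365,239)),("keybladetop",(455,210),(229,401)),("barL",(440,205),(209,410)),("barR",(466,222),(252,409)),("wide",(372,264),(272,297))):
    print(n,tri([t,s],[a,b]),tool(tri([t,s],[a,b])))
    print(atz(t,a,.087),atz(t,a,.012))
a=cv2.imread('pics/top0.png');b=cv2.imread('pics/scene0.png')
c=lambda im,x,y,w:cv2.resize(im[y-w:y+w,x-w:x+w],(390,290),interpolation=cv2.INTER_CUBIC)
f=lambda im,x,y,w,h:cv2.resize(im[y-h:y+h,x-w:x+w],(390,290),interpolation=cv2.INTER_CUBIC)
cv2.imwrite('pics/crop.png',np.vstack([np.hstack([f(a,288,232,39,29),f(a,453,213,39,29)]),np.hstack([f(b,365,245,39,29),f(b,231,406,39,29)])]))
E
```

```text
nut [0.48553223 0.03189187 0.08793112] [-442.79907081 -422.83710863   83.84596252]
[0.48407998 0.02973516 0.087     ] [0.50232581 0.0358094  0.012     ]
keybladetop [ 0.55502301 -0.35528     0.03732346] [-644.85797024 -760.2778907   134.81734957]
[ 0.5400078  -0.34217547  0.087     ] [ 0.56224965 -0.36267407  0.012     ]
barL [ 0.55501065 -0.36109212  0.02010205] [-646.90317035 -765.69994243  152.04455523]
[ 0.5507859  -0.30887797  0.087     ] [ 0.57379784 -0.32699748  0.012     ]
barR [ 0.55981018 -0.35619323  0.00809278] [-649.65683749 -759.40658847  164.04739751]
[ 0.5128672  -0.36582151  0.087     ] [ 0.53316987 -0.38800961  0.012     ]
wide [ 0.42690034 -0.16266987  0.01092434] [-456.84169531 -625.47464602  161.06542845]
[ 0.41247503 -0.1570387   0.087     ] [ 0.42560473 -0.16430936  0.012     ]
```

View pics/crop.png

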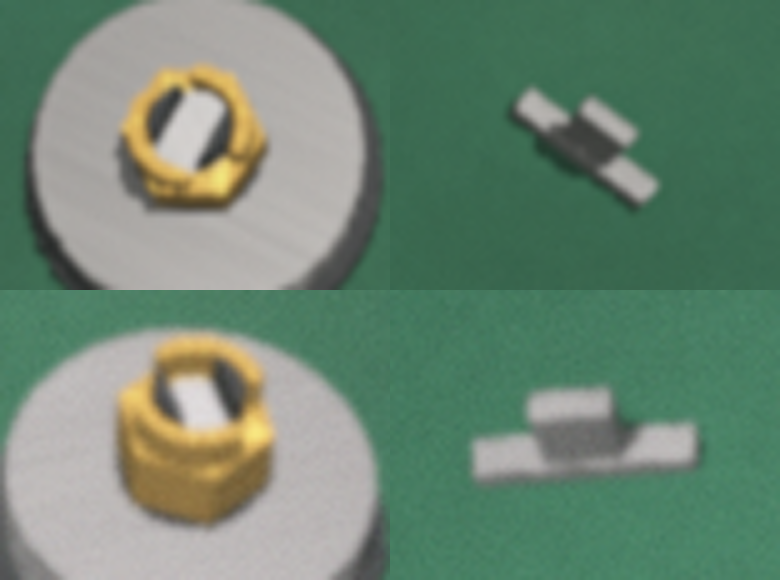

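The crops confirm it: the grey stand carries the brass nut, with a bright stud slot at yaw about -30°. The slim T key is at top pixel (453,213). Triangulated heights match (nut about 88 mm, blade top about 37–50 mm). Moving over the nut.

>>> {"op": "drive_tool", "data": {"series": [{"xyz": [-60, -45, 0], "turn": [0, 0, 0]}, {"xyz": [-100, -90, 0], "turn": [0, 0, 0]}, {"xyz": [-145, -135, 5], "turn": [0, 0, 0]}, {"xyz": [-190, -180, 5], "turn": [0, 0, 0]}, {"xyz": [-235, -225, 10], "turn": [0, 0, 0]}, {"xyz": [-280, -270, 10], "turn": [0, 0, 0]}, {"xyz": [-325, -312, 15], "turn": [0, 0, 0]}, {"xyz": [-370, -355, 20], "turn": [0, 0, 0]}, {"xyz": [-410, -390, 20], "turn": [0, 0, 0]}, {"xyz": [-443, -423, 20], "turn": [0, 0, 0]}]}}

```text
time_s: 1.35
tool_pos: [0.4864, 0.0298, 0.1518]
eef_rot: [[-0.935, 0.355, 0.0], [0.355, 0.935, -0.0], [-0.0, -0.0, -1.0]]
wrist_force: [0.4, 1.6, 1.1]
opening: 0.0938
finger_force: 0.0
```

>>> {"op": "drive_tool", "data": {"series": [{"xyz": [0, 0, 5], "turn": [0, 0, 0]}, {"xyz": [0, 0, 10], "turn": [0, 0, 0]}, {"xyz": [0, 0, 10], "turn": [0, 0, 0]}]}}

```text
time_s: 1.72
tool_pos: [0.4852, 0.0332, 0.1414]
eef_rot: [[-0.936, 0.352, -0.001], [0.352, 0.936, -0.0], [0.001, -0.0, -1.0]]
wrist_force: [-0.1, -0.0, 0.2]
opening: 0.0942
finger_force: 0.0
```

Run:
```python
from h import *
s,im=shot('w1');print(s['tool_pos'],s['eef_rot'],s['qpos'],s['time_s'],proj(cam('wrist',s),[.4845,.031,.087]))
```

```text
[0.4851801  0.03321291 0.14141873] [[-9.35902577e-01  3.52257597e-01 -9.75036081e-04]
 [ 3.52257780e-01  9.35903016e-01 -1.71608725e-05]
 [ 9.06494161e-04 -3.59524950e-04 -9.99999525e-01]] [-26.62362873  12.20688553  21.67059216 114.15014173  -5.49760355
  54.66306128  67.16616645] 1.725 [319.43155913 246.41654064]
```

View pics/w1.png

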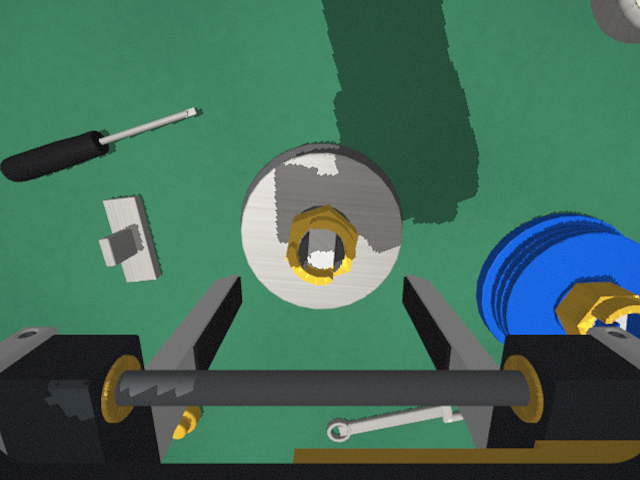

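The wrist view shows the nut at about (320,245), lit from the lower side. I'll rectify a close crop at crown height to read the angles.

```bash
cat >> h.py <<'E'
def rect(im,P,c,z,r=.045,n=580):
    d=np.float32([[0,0],[n,0],[n,n],[0,n]])  # up=+x, left=+y
    w=[(c[0]+r,c[1]+r),(c[0]+r,c[1]-r),(c[0]-r,c[1]-r),(c[0]-r,c[1]+r)]
    src=np.float32([proj(P,[*q,z]) for q in w])
    return cv2.warpPerspective(im,cv2.getPerspectiveTransform(src,d),(n,n),flags=cv2.INTER_CUBIC)
E
python3 - <<'E'
from h import *
im=cv2.imread('pics/w1.png');P=np.load('pics/w1.npy')
r=rect(im,P,(.4845,.031),.103)
r=cv2.convertScaleAbs(r,alpha=1.3,beta=20)
cv2.imwrite('pics/r1.png',r)
E
```

```text
(no output)
```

View pics/r1.png

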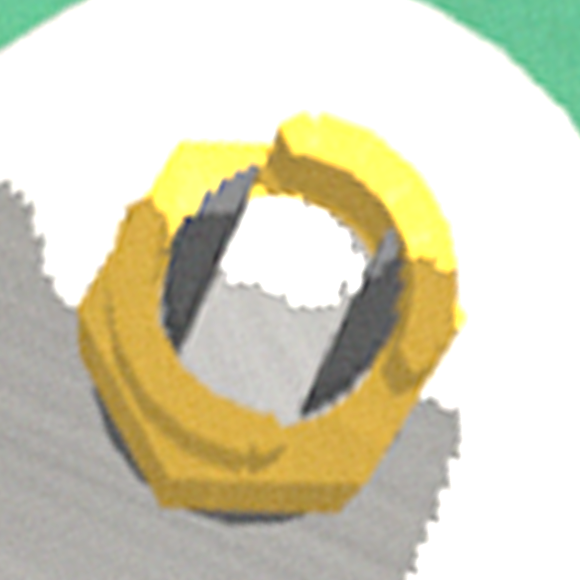

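The crown slot runs at yaw ≈ +26° and the stud slot at ≈ -24.5°. That leaves about 50° (0.88 rad), within the stated range. The axis is near (0.4837, 0.0330). I'll grip the flats with tool y at yaw 56°, so turn 0.23 and descend to z 0.065.

>>> {"op": "drive_tool", "data": {"series": [{"xyz": [1, -1, 10], "turn": [0, 0, 0.12]}, {"xyz": [1, -1, 20], "turn": [0, 0, 0.23]}, {"xyz": [1, -1, 40], "turn": [0, 0, 0.23]}, {"xyz": [1, -1, 60], "turn": [0, 0, 0.23]}, {"xyz": [1, -1, 72], "turn": [0, 0, 0.23]}, {"xyz": [1, -1, 76], "turn": [0, 0, 0.23]}, {"xyz": [1, -1, 76], "turn": [0, 0, 0.23]}]}}

```text
time_s: 2.65
tool_pos: [0.4847, 0.0316, 0.0661]
eef_rot: [[-0.83, 0.558, 0.0], [0.558, 0.83, -0.0], [-0.0, 0.0, -1.0]]
wrist_force: [-0.4, -0.5, -0.3]
opening: 0.0937
finger_force: 0.0
```

>>> {"op": "drive_tool", "data": {"series": [{"xyz": [0, 0, 0], "turn": [0, 0, 0]}, {"xyz": [0, 0, 0], "turn": [0, 0, 0]}, {"xyz": [0, 0, 0], "turn": [0, 0, 0]}, {"xyz": [0, 0, 0], "turn": [0, 0, 0]}, {"xyz": [0, 0, 0], "turn": [0, 0, 0]}, {"xyz": [0, 0, 0], "turn": [0, 0, 0]}], "fingers": 50}}

```text
time_s: 3.4
tool_pos: [0.4854, 0.033, 0.0661]
eef_rot: [[-0.83, 0.557, 0.002], [0.557, 0.83, 0.001], [-0.001, 0.002, -1.0]]
wrist_force: [5.5, 9.1, -4.1]
opening: 0.0498
finger_force: 34.5
```

>>> {"op": "drive_tool", "data": {"series": [{"xyz": [0, 1, 0], "turn": [0, 0, 0]}, {"xyz": [0, 1, 0], "turn": [0, 0, 0]}]}}

```text
time_s: 3.65
tool_pos: [0.4854, 0.033, 0.066]
eef_rot: [[-0.83, 0.557, 0.001], [0.557, 0.83, 0.001], [-0.0, 0.001, -1.0]]
wrist_force: [2.2, 6.3, -0.1]
opening: 0.05
finger_force: 34.4
```

Run:
```python
from h import *
s,im=shot('w2');print(s['tool_pos'],s['wrist_force'],s['ft_torque'],s['opening'],s['finger_force'])
cv2.imwrite('pics/w2c.png',cv2.resize(im[170:370,180:460],(784,560),interpolation=cv2.INTER_CUBIC))
```

```text
[0.48544578 0.03304461 0.06601512] [ 2.17617162  6.30468817 -0.06852241] [ 1.30028193 -0.47998821 -0.13026639] 0.05000692464144529 34.44301249139244
```

View pics/w2c.png

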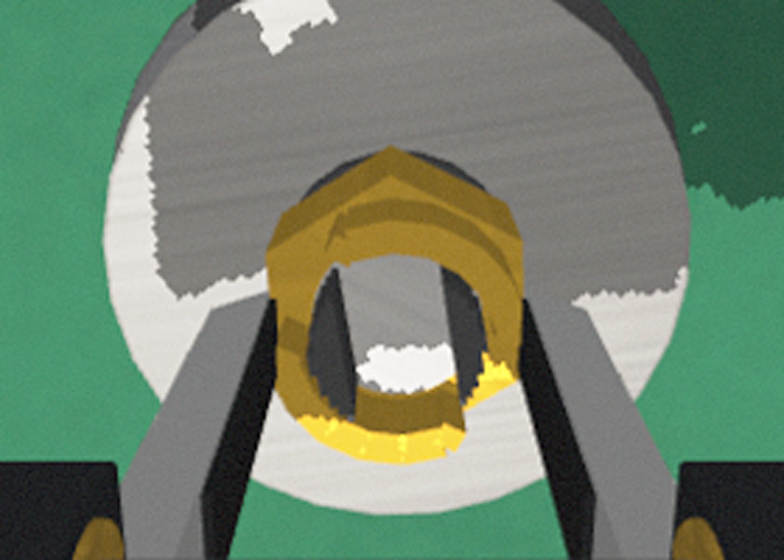

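Both pads sit on opposite flats, and the stud slot edges (crop (340,270)→(356,415) and (440,268)→(458,390)) give a second yaw measurement.

Run:
```python
from h import *
P=np.load('pics/w2.npy');f=lambda u,v,z=.087:atz(P,(180+u/2.8,170+v/2.8),z)[:2]
for a,b in(((340,270),(356,415)),((440,268),(458,390))):
    d=f(*a)-f(*b);print(np.degrees(np.arctan2(d[1],d[0])),f(*a),f(*b))
P=np.load('pics/w1.npy');w=(.4845,.031)
im=cv2.imread('pics/w1.png')
g=lambda u,v:np.array([w[0]+.045-v*.09/580,w[1]+.045-u*.09/580])
```

```text
151.050470072299 [0.47000009 0.0279225 ] [0.50097968 0.01078588]
154.70128912827596 [0.48178673 0.04628353] [0.50868441 0.0335698 ]
```

>>> {"op": "drive_tool", "data": {"series": [{"xyz": [0, 0, 0], "turn": [0, 0, 0.09]}, {"xyz": [0, 0, 0], "turn": [0, 0, 0.18]}, {"xyz": [0, 0, 0], "turn": [0, 0, 0.27]}, {"xyz": [0, 0, 0], "turn": [0, 0, 0.36]}, {"xyz": [0, 0, 0], "turn": [0, 0, 0.45]}, {"xyz": [0, 0, 0], "turn": [0, 0, 0.54]}, {"xyz": [0, 0, 0], "turn": [0, 0, 0.63]}, {"xyz": [0, 0, 0], "turn": [0, 0, 0.72]}, {"xyz": [0, 0, 0], "turn": [0, 0, 0.79]}, {"xyz": [0, 0, 0], "turn": [0, 0, 0.83]}]}}

```text
time_s: 4.95
tool_pos: [0.4865, 0.0334, 0.0662]
eef_rot: [[-0.148, 0.989, 0.003], [0.989, 0.148, 0.001], [0.0, 0.003, -1.0]]
wrist_force: [9.2, 6.9, -7.6]
opening: 0.05
finger_force: 33.0
```

>>> {"op": "drive_tool", "data": {"series": [{"xyz": [0, 0, 0], "turn": [0, 0, 0.04]}, {"xyz": [0, 0, 0], "turn": [0, 0, 0.07]}, {"xyz": [0, 0, 0], "turn": [0, 0, 0.07]}]}}

```text
time_s: 5.32
tool_pos: [0.4865, 0.0334, 0.0662]
eef_rot: [[-0.079, 0.997, 0.003], [0.997, 0.079, 0.001], [0.0, 0.003, -1.0]]
wrist_force: [10.6, 7.6, -7.7]
opening: 0.0499
finger_force: 33.3
```

Run:
```python
from h import *
s,im=shot('w3');P=cam('wrist',s);print(s['tool_pos'],s['ft_torque'],s['wrist_force'],np.degrees(np.arctan2(s['eef_rot'][1,1],s['eef_rot'][0,1])))
np.savez('pics/w3s.npz',R=s['eef_rot'],p=s['tool_pos'])
r=rect(im,P,(.486,.033),.103,r=.032)
cv2.imwrite('pics/r3.png',cv2.convertScaleAbs(r,alpha=1.3,beta=20))
```

```text
[0.48654642 0.03339316 0.06615256] [ 1.8073384  -2.23386935  0.0412962 ] [10.63421965  7.59207516 -7.71319041] 4.557056351536494
```

View pics/r3.png

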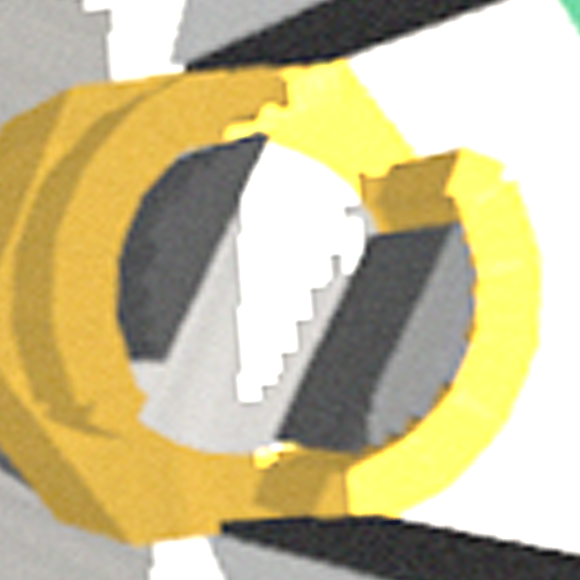

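Stud slot yaw reads ≈ -24.7°, and the nut slot (perpendicular to the pads, minus 30°) ≈ -25.4°, so they are lined up. Axis is ≈ (0.4857, 0.0322). Now I'll release, lift and go above the narrow key at (0.556, -0.357), bar yaw ≈ 56°.

>>> {"op": "drive_tool", "data": {"series": [{"xyz": [0, 0, 0], "turn": [0, 0, 0]}, {"xyz": [0, 0, 0], "turn": [0, 0, 0]}, {"xyz": [0, 0, 0], "turn": [0, 0, 0]}, {"xyz": [0, 0, 0], "turn": [0, 0, 0]}, {"xyz": [0, 0, -25], "turn": [0, 0, 0]}, {"xyz": [0, 0, -55], "turn": [0, 0, 0]}, {"xyz": [0, 0, -80], "turn": [0, 0, 0]}, {"xyz": [0, 0, -85], "turn": [0, 0, 0]}], "fingers": 100}}

```text
time_s: 6.38
tool_pos: [0.4857, 0.0325, 0.152]
eef_rot: [[-0.079, 0.997, 0.002], [0.997, 0.079, 0.001], [0.001, 0.002, -1.0]]
wrist_force: [-0.3, 0.9, 0.2]
opening: 0.0939
finger_force: 0.0
```

>>> {"op": "drive_tool", "data": {"series": [{"xyz": [-40, 4, 0], "turn": [0, 0, 0.07]}, {"xyz": [-80, 8, 0], "turn": [0, 0, 0.14]}, {"xyz": [-120, 12, 0], "turn": [0, 0, 0.21]}, {"xyz": [-165, 16, 0], "turn": [0, 0, 0.28]}, {"xyz": [-210, 20, 0], "turn": [0, 0, 0.35]}, {"xyz": [-255, 24, 0], "turn": [0, 0, 0.42]}, {"xyz": [-300, 28, 5], "turn": [0, 0, 0.49]}, {"xyz": [-340, 32, 5], "turn": [0, 0, 0.56]}, {"xyz": [-375, 36, 8], "turn": [0, 0, 0.62]}, {"xyz": [-394, 38, 10], "turn": [0, 0, 0.665]}]}}

```text
time_s: 7.62
tool_pos: [0.5534, -0.359, 0.1396]
eef_rot: [[0.556, 0.831, -0.002], [0.831, -0.556, -0.0], [-0.001, -0.001, -1.0]]
wrist_force: [-0.3, 0.8, 0.4]
opening: 0.0942
finger_force: 0.0
```

>>> {"op": "drive_tool", "data": {"series": [{"xyz": [0, 0, 0], "turn": [0, 0, 0]}, {"xyz": [0, 0, 0], "turn": [0, 0, 0]}]}}

```text
time_s: 7.88
tool_pos: [0.5542, -0.3561, 0.1407]
eef_rot: [[0.552, 0.834, -0.0], [0.834, -0.552, 0.001], [0.0, -0.0, -1.0]]
wrist_force: [0.1, 0.9, -1.4]
opening: 0.0942
finger_force: 0.0
```

Run:
```python
from h import *
s,im=shot('w4');print(s['tool_pos'],s['eef_rot'],s['qpos'],s['time_s'],s['wrist_force'])
u,v=proj(cam('wrist',s),[.556,-.357,.012]);print(u,v);u,v=int(u),int(v);print(u,v)
y0,x0=max(0,v-75),max(0,u-100);print(x0,y0)
cv2.imwrite('pics/w4c.png',cv2.resize(im[y0:y0+150,x0:x0+200],(800,600),interpolation=cv2.INTER_CUBIC))
```

```text
[ 0.55424819 -0.35611702  0.14069082] [[ 5.51524691e-01  8.34158561e-01 -1.02433606e-04]
 [ 8.34158422e-01 -5.51524519e-01  6.56674309e-04]
 [ 4.91275851e-04 -4.47617951e-04 -9.99999779e-01]] [ -0.31527612  35.86202039  45.22521968  90.08421341 -27.20317522
  65.58868146  17.46178817] 7.875 [ 0.06982236  0.9273997  -1.35114209]
324.31260430914654 224.37672251989707
324 224
224 149
```

View pics/w4c.png

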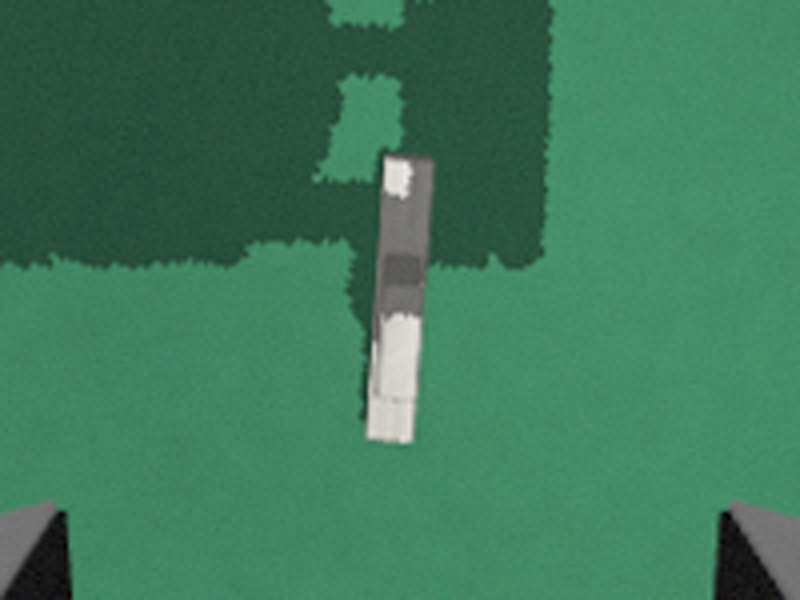

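The narrow key is centred in the crop. Its bar runs (409,157)→(391,441), and the blade top spans (402,286)→(397,398).

Run:
```python
from h import *
P=np.load('pics/w4.npy');f=lambda u,v,z:atz(P,(224+u/4,149+v/4),z)
a,b=f(409,158,.012),f(391,441,.012);c,d=f(402,286,.052),f(397,398,.052)
for x,y in((a,b),(c,d)):
    e=x-y;print((x+y)/2,np.linalg.norm(e)*1e3,np.degrees(np.arctan2(e[1],e[0])))
print(tool((a+b)/2),tool((c+d)/2))
# height check: blade top tri from top+wrist
print(tri([P,cam('top'),cam('scene')],[(224+400/4,149+342/4),(455,208),(229,400)]))
```

```text
[ 0.55533396 -0.35728522  0.012     ] 76.29853384675346 53.049700936602854
[ 0.55516855 -0.35702212  0.052     ] 27.100192676249264 54.122902162709934
[ -0.66329806   1.53325228 128.89553925] [-0.50769152  1.242189   88.89569361]
[ 0.55673756 -0.35508137  0.04550393]
```

>>> {"op": "drive_tool", "data": {"series": [{"xyz": [-0.5, 1.5, 30], "turn": [0, 0, 0.055]}, {"xyz": [-0.5, 1.5, 65], "turn": [0, 0, 0.055]}, {"xyz": [-0.5, 1.5, 95], "turn": [0, 0, 0.055]}, {"xyz": [-0.5, 1.5, 110], "turn": [0, 0, 0.055]}, {"xyz": [-0.5, 1.5, 112], "turn": [0, 0, 0.055]}, {"xyz": [-0.5, 1.5, 112], "turn": [0, 0, 0.055]}]}}

```text
time_s: 8.68
tool_pos: [0.5556, -0.3588, 0.03]
eef_rot: [[0.598, 0.802, 0.001], [0.802, -0.598, -0.001], [0.0, 0.001, -1.0]]
wrist_force: [-0.3, -0.3, -0.6]
opening: 0.094
finger_force: 0.0
```

>>> {"op": "drive_tool", "data": {"series": [{"xyz": [0, 0, 0], "turn": [0, 0, 0]}, {"xyz": [0, 0, 0], "turn": [0, 0, 0]}, {"xyz": [0, 0, 0], "turn": [0, 0, 0]}, {"xyz": [0, 0, 0], "turn": [0, 0, 0]}, {"xyz": [0, 0, 0], "turn": [0, 0, 0]}, {"xyz": [0, 0, 0], "turn": [0, 0, 0]}, {"xyz": [0, 0, 0], "turn": [0, 0, 0]}, {"xyz": [0, 0, 0], "turn": [0, 0, 0]}], "fingers": 0}}

```text
time_s: 9.68
tool_pos: [0.555, -0.3587, 0.0289]
eef_rot: [[0.598, 0.802, -0.0], [0.802, -0.598, -0.0], [-0.0, 0.0, -1.0]]
wrist_force: [0.7, 0.6, -0.3]
opening: 0.0174
finger_force: 0.0
```

>>> {"op": "drive_tool", "data": {"series": [{"xyz": [0, 0, 0], "turn": [0, 0, 0]}, {"xyz": [0, 0, 0], "turn": [0, 0, 0]}, {"xyz": [0, 0, 0], "turn": [0, 0, 0]}, {"xyz": [0, 0, 0], "turn": [0, 0, 0]}, {"xyz": [0, 0, -10], "turn": [0, 0, 0]}, {"xyz": [0, 0, -40], "turn": [0, 0, 0]}, {"xyz": [0, 0, -80], "turn": [0, 0, 0]}, {"xyz": [0, 0, -120], "turn": [0, 0, 0]}, {"xyz": [0, 0, -136], "turn": [0, 0, 0]}, {"xyz": [0, 0, -136], "turn": [0, 0, 0]}]}}

```text
time_s: 10.92
tool_pos: [0.5554, -0.3588, 0.1657]
eef_rot: [[0.598, 0.802, 0.001], [0.802, -0.598, -0.0], [0.0, 0.001, -1.0]]
wrist_force: [0.2, 0.3, -0.9]
opening: 0.0004
finger_force: 0.0
```

Run:
```python
from h import *
s=env.read_state();print(s['tool_pos'],s['opening'],s['finger_force'],s['qpos'],tool([.4857,.0322,.165],s),np.degrees(np.arctan2(s['eef_rot'][1,0],s['eef_rot'][0,0])))
```

```text
[ 0.55537246 -0.35876708  0.16567502] 0.0004230690555387103 0.0 [ -0.99353547  35.00831037  46.84314049  88.43853461 -26.82119864
  68.21629591  14.02000724] [ 271.75149411 -289.58752417    0.39190745] 53.28455763546102
```

The grip missed (opening 0). Looking again.

Run:
```python
from h import *
s,im=shot('w5')
cv2.imwrite('pics/w5v.png',cv2.resize(im[120:420,120:520],(800,600),interpolation=cv2.INTER_CUBIC))
cv2.imwrite('pics/t5.png',imaging.read_camera('top')[:,:,::-1])
```

```text
(no output)
```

View pics/w5v.png

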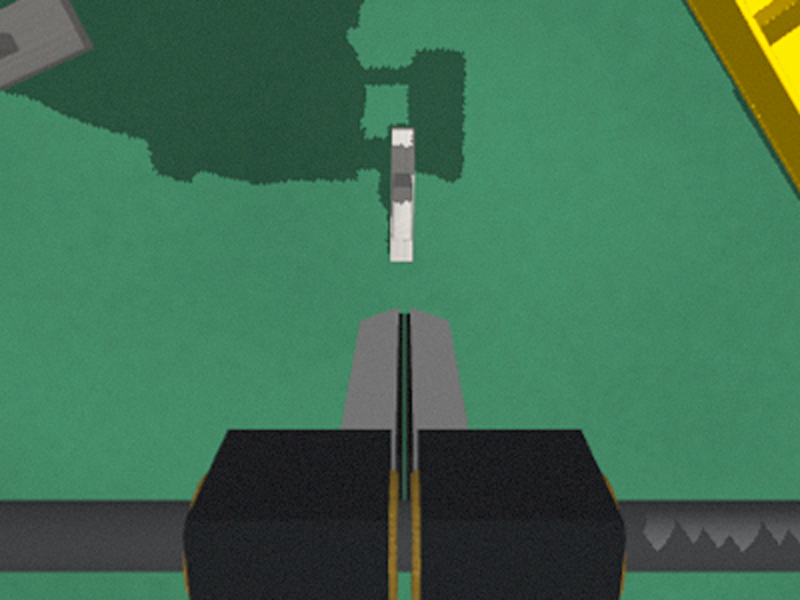

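Run:
```python
from h import *
P=np.load('pics/w5.npy');f=lambda u,v,z:atz(P,(120+u/2,120+v/2),z)
a,b=f(402.5,129,.012),f(401,262,.012);e=a-b
s=env.read_state()
print((a+b)/2,np.linalg.norm(e)*1e3,np.degrees(np.arctan2(e[1],e[0])),tool((a+b)/2))
c,d=f(402,202,.052),f(401,240,.052);print((c+d)/2,np.linalg.norm(c-d),tool((c+d)/2))
p=proj(P,s['tool_pos']);print('tcp crop px',(p-120)*2)
```

```text
[ 0.55474061 -0.35720838  0.012     ] 76.02625573864574 52.57362738275655 [  0.84717321  -0.34990694 151.76418643]
[ 0.55255453 -0.36002755  0.052     ] 0.01976585396655589 [ -2.72382827  -0.46972697 111.76468348]
tcp crop px [402.73005977 293.96617481]
```

Run:
```python
from h import *
P=np.load('pics/w5.npy');s=env.read_state();R=s['eef_rot'];p=s['tool_pos']
for x in(-8,0,8):
  for z in(0,-10,-20,-30,-40): print(x,z,(proj(P,p+R@np.array([x,8,z])/1e3)-120)*2)
```

```text
-8 0 [425.90007503 315.68223523]
-8 -10 [426.94879134 327.23579604]
-8 -20 [428.09279439 339.83911743]
-8 -30 [429.34568891 353.642081  ]
-8 -40 [430.723799   368.82452693]
0 0 [426.10434102 293.93352734]
0 -10 [427.17262757 304.64924253]
0 -20 [428.33900553 316.34888806]
0 -30 [429.61763532 329.17450365]
0 -40 [431.02554074 343.29685077]
8 0 [426.31260282 271.75937629]
8 -10 [427.4010366 281.6012636]
8 -20 [428.59047996 292.3565045 ]
8 -30 [429.89567804 304.15842814]
8 -40 [431.3343927  317.16764175]
```

Opening reached 0 while the key stayed put. From the wrist images, both the fingertip row and the pad spacing against depth put the fingertips about 30 mm short of the stated TCP, so the pads closed above the blade. I'll retry lower, at reading z ≈ 0.012. That is safe under either hypothesis, and I'll use the opening as the check.

>>> {"op": "drive_tool", "data": {"series": [{"xyz": [0.5, 0, 0], "turn": [0, 0, 0]}, {"xyz": [0.5, 0, 10], "turn": [0, 0, 0]}, {"xyz": [0.5, 0, 25], "turn": [0, 0, 0]}, {"xyz": [0.5, 0, 40], "turn": [0, 0, 0]}, {"xyz": [0.5, 0, 60], "turn": [0, 0, 0]}, {"xyz": [0.5, 0, 85], "turn": [0, 0, 0]}, {"xyz": [0.5, 0, 115], "turn": [0, 0, 0]}, {"xyz": [0.5, 0, 140], "turn": [0, 0, 0]}, {"xyz": [0.5, 0, 153], "turn": [0, 0, 0]}, {"xyz": [0.5, 0, 153], "turn": [0, 0, 0]}], "fingers": 50}}

```text
time_s: 12.28
tool_pos: [0.5548, -0.3582, 0.011]
eef_rot: [[0.598, 0.801, -0.001], [0.801, -0.598, 0.0], [-0.001, -0.001, -1.0]]
wrist_force: [-0.1, 0.6, 0.7]
opening: 0.0469
finger_force: 0.0
```

>>> {"op": "drive_tool", "data": {"series": [{"xyz": [0, 0, 0], "turn": [0, 0, 0]}, {"xyz": [0, 0, 0], "turn": [0, 0, 0]}, {"xyz": [0, 0, 0], "turn": [0, 0, 0]}, {"xyz": [0, 0, 0], "turn": [0, 0, 0]}, {"xyz": [0, 0, 0], "turn": [0, 0, 0]}, {"xyz": [0, 0, 0], "turn": [0, 0, 0]}, {"xyz": [0, 0, 0], "turn": [0, 0, 0]}], "fingers": 0}}

```text
time_s: 13.15
tool_pos: [0.5555, -0.3583, 0.0121]
eef_rot: [[0.598, 0.802, 0.0], [0.802, -0.598, -0.0], [0.0, 0.0, -1.0]]
wrist_force: [-0.3, 0.3, 4.0]
opening: 0.0097
finger_force: 30.0
```

Opening 9.7 mm at 30 N: the pads are on the 10 mm blade. The hold is at the very tips, so I'll regrip 8 mm lower for a firm hold.

>>> {"op": "drive_tool", "data": {"series": [{"xyz": [0, 0, 0], "turn": [0, 0, 0]}, {"xyz": [0, 0, 0], "turn": [0, 0, 0]}, {"xyz": [0, 0, 4], "turn": [0, 0, 0]}, {"xyz": [0, 0, 8], "turn": [0, 0, 0]}, {"xyz": [0, 0, 8], "turn": [0, 0, 0]}], "fingers": 25}}

```text
time_s: 13.78
tool_pos: [0.5551, -0.3581, 0.0034]
eef_rot: [[0.598, 0.801, -0.001], [0.801, -0.598, 0.0], [-0.0, -0.001, -1.0]]
wrist_force: [0.2, 0.8, -0.7]
opening: 0.0233
finger_force: 0.0
```

>>> {"op": "drive_tool", "data": {"series": [{"xyz": [0, 0, 0], "turn": [0, 0, 0]}, {"xyz": [0, 0, 0], "turn": [0, 0, 0]}, {"xyz": [0, 0, 0], "turn": [0, 0, 0]}, {"xyz": [0, 0, 0], "turn": [0, 0, 0]}, {"xyz": [0, 0, 0], "turn": [0, 0, 0]}], "fingers": 0}}

```text
time_s: 14.4
tool_pos: [0.5554, -0.3583, 0.004]
eef_rot: [[0.598, 0.801, 0.0], [0.801, -0.598, -0.0], [-0.0, 0.0, -1.0]]
wrist_force: [0.3, 0.7, 1.3]
opening: 0.0101
finger_force: 30.0
```

>>> {"op": "drive_tool", "data": {"series": [{"xyz": [0, 0, -10], "turn": [0, 0, 0]}, {"xyz": [0, 0, -40], "turn": [0, 0, 0]}, {"xyz": [0, 0, -80], "turn": [0, 0, 0]}, {"xyz": [0, 0, -120], "turn": [0, 0, 0]}, {"xyz": [0, 0, -160], "turn": [0, 0, 0]}, {"xyz": [0, 0, -166], "turn": [0, 0, 0]}, {"xyz": [0, 0, -166], "turn": [0, 0, 0]}]}}

```text
time_s: 15.28
tool_pos: [0.5553, -0.3581, 0.1699]
eef_rot: [[0.598, 0.802, 0.0], [0.802, -0.598, 0.0], [0.0, 0.0, -1.0]]
wrist_force: [0.2, 0.7, -1.3]
opening: 0.0096
finger_force: 30.0
```

Run:
```python
from h import *
s=env.read_state();print(s['tool_pos'],s['opening'],s['finger_force'],s['qpos'],tool([.4857,.0322,.17],s),np.degrees(np.arctan2(s['eef_rot'][1,0],s['eef_rot'][0,0])),s['time_s'])
```

```text
[ 0.55531646 -0.35806753  0.1699466 ] 0.009632325675971333 29.98395323753357 [ -1.155034    34.82003835  47.0503395   88.18367589 -26.66894515
  68.7186458   13.86189352] [ 2.71204904e+02 -2.89142006e+02 -2.84056779e-02] 53.28066522937433 15.275
```

Key held firmly at z 0.17. Moving beside the nut (60 mm off along tool -x, so the camera looks straight down on it) while turning the key to the slot yaw.

>>> {"op": "drive_tool", "data": {"series": [{"xyz": [28, -23, 0], "turn": [0, 0, -0.17]}, {"xyz": [56, -46, 0], "turn": [0, 0, -0.35]}, {"xyz": [85, -69, 0], "turn": [0, 0, -0.53]}, {"xyz": [113, -92, 0], "turn": [0, 0, -0.71]}, {"xyz": [142, -115, 0], "turn": [0, 0, -0.89]}, {"xyz": [170, -138, 0], "turn": [0, 0, -1.07]}, {"xyz": [198, -161, 0], "turn": [0, 0, -1.24]}, {"xyz": [227, -184, 0], "turn": [0, 0, -1.42]}, {"xyz": [255, -207, 0], "turn": [0, 0, -1.6]}, {"xyz": [283, -230, 0], "turn": [0, 0, -1.775]}]}}

```text
time_s: 16.52
tool_pos: [0.5393, 0.0074, 0.1687]
eef_rot: [[-0.909, 0.417, -0.002], [0.417, 0.909, -0.0], [0.002, -0.001, -1.0]]
wrist_force: [0.1, -0.4, -0.8]
opening: 0.0095
finger_force: 30.0
```

>>> {"op": "drive_tool", "data": {"series": [{"xyz": [0, 0, 0], "turn": [0, 0, 0]}, {"xyz": [0, 0, 0], "turn": [0, 0, 0]}, {"xyz": [0, 0, 0], "turn": [0, 0, 0]}]}}

```text
time_s: 16.9
tool_pos: [0.54, 0.005, 0.1695]
eef_rot: [[-0.905, 0.425, -0.001], [0.425, 0.905, -0.001], [0.0, -0.001, -1.0]]
wrist_force: [0.3, 0.5, -1.0]
opening: 0.0098
finger_force: 30.0
```

Run:
```python
from h import *
s,im=shot('w6');P=cam('wrist',s);print(s['tool_pos'],s['opening'],s['finger_force'],s['qpos'],np.degrees(np.arctan2(s['eef_rot'][1,0],s['eef_rot'][0,0])),s['time_s'])
r=rect(im,P,(.4857,.0322),.103,r=.035,n=560)
k=im[150:360,215:425]  # key in the hand
print(proj(P,s['tool_pos']),proj(P,[.4857,.0322,.103]))
cv2.imwrite('pics/r6.png',np.hstack([cv2.convertScaleAbs(r,alpha=1.2,beta=20),cv2.resize(k,(240,240)).repeat(1,0) if 0 else np.vstack([cv2.resize(k,(240,240)),np.zeros((320,240,3),np.uint8)])]))
```

```text
[0.54004982 0.00500957 0.16953683] 0.009784679105220843 29.983873665332794 [-23.84152608  16.25960337  24.01261296 105.43035252  -7.53354603
  59.89911386  67.94203591] 154.830223961422 16.9
[322.28178962 269.47824968] [324.08150908 171.07518914]
```

View pics/r6.png

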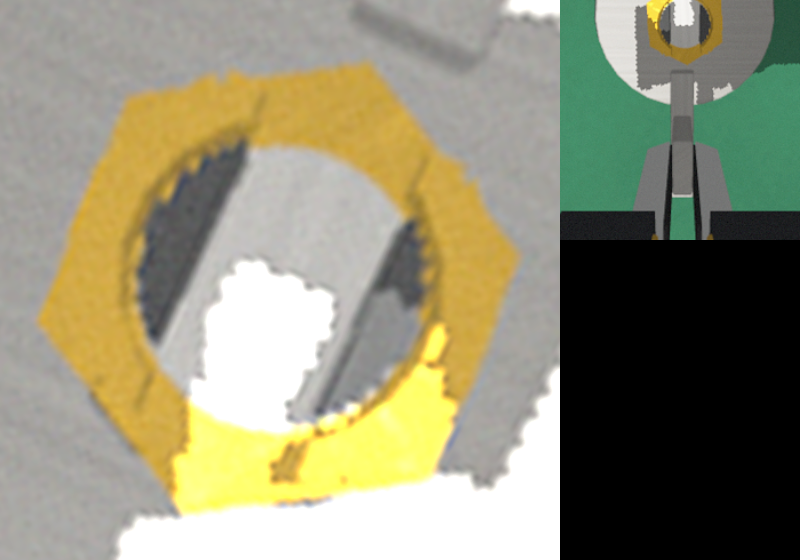

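The rectified view shows the hex flats and crown slot at yaw ≈ -22°, with the stud slot at ≈ -25.4°, so the nut is 3–4° short. The first grip was only on the crown rim and slipped a little. The key is well held. There is ample time, so I'll stand the key on clear table at (0.60,-0.12), regrip the nut deeper on its flats, finish the turn, then return for the key.

>>> {"op": "drive_tool", "data": {"series": [{"xyz": [-30, -25, 0], "turn": [0, 0, 0]}, {"xyz": [-65, -53, 0], "turn": [0, 0, 0]}, {"xyz": [-95, -78, 10], "turn": [0, 0, 0]}, {"xyz": [-107, -88, 40], "turn": [0, 0, 0]}, {"xyz": [-107, -88, 80], "turn": [0, 0, 0]}, {"xyz": [-107, -88, 120], "turn": [0, 0, 0]}, {"xyz": [-107, -88, 150], "turn": [0, 0, 0]}, {"xyz": [-107, -88, 160], "turn": [0, 0, 0]}, {"xyz": [-107, -88, 163], "turn": [0, 0, 0]}, {"xyz": [-107, -88, 165], "turn": [0, 0, 0]}]}}

```text
time_s: 18.2
tool_pos: [0.6007, -0.1191, 0.0059]
eef_rot: [[-0.906, 0.423, 0.002], [0.423, 0.906, -0.0], [-0.001, 0.0, -1.0]]
wrist_force: [0.6, 1.6, -1.6]
opening: 0.0101
finger_force: 30.0
```

>>> {"op": "drive_tool", "data": {"series": [{"xyz": [0, 0, 0], "turn": [0, 0, 0]}, {"xyz": [0, 0, 0], "turn": [0, 0, 0]}]}}

```text
time_s: 18.45
tool_pos: [0.6003, -0.1189, 0.0055]
eef_rot: [[-0.906, 0.423, 0.001], [0.423, 0.906, -0.0], [-0.001, 0.0, -1.0]]
wrist_force: [0.6, -0.4, -0.9]
opening: 0.01
finger_force: 30.0
```

>>> {"op": "drive_tool", "data": {"series": [{"xyz": [0, 0, 1], "turn": [0, 0, 0]}, {"xyz": [0, 0, 1.5], "turn": [0, 0, 0]}, {"xyz": [0, 0, 1.5], "turn": [0, 0, 0]}]}}

```text
time_s: 18.82
tool_pos: [0.6002, -0.119, 0.0039]
eef_rot: [[-0.906, 0.423, 0.0], [0.423, 0.906, 0.0], [-0.0, 0.0, -1.0]]
wrist_force: [-2.7, 0.7, 6.7]
opening: 0.01
finger_force: 30.0
```

>>> {"op": "drive_tool", "data": {"series": [{"xyz": [0, 0, 0], "turn": [0, 0, 0]}, {"xyz": [0, 0, 0], "turn": [0, 0, 0]}, {"xyz": [0, 0, 0], "turn": [0, 0, 0]}, {"xyz": [0, 0, -10], "turn": [0, 0, 0]}, {"xyz": [0, 0, -50], "turn": [0, 0, 0]}, {"xyz": [0, 0, -100], "turn": [0, 0, 0]}, {"xyz": [0, 0, -140], "turn": [0, 0, 0]}, {"xyz": [0, 0, -160], "turn": [0, 0, 0]}, {"xyz": [0, 0, -160], "turn": [0, 0, 0]}], "fingers": 100}}

```text
time_s: 19.95
tool_pos: [0.6007, -0.1191, 0.1653]
eef_rot: [[-0.906, 0.423, 0.003], [0.423, 0.906, -0.0], [-0.003, 0.001, -1.0]]
wrist_force: [-0.2, 0.3, -0.7]
opening: 0.0932
finger_force: 0.0
```

Run:
```python
from h import *
s=env.read_state();print(s['tool_pos'],s['opening'],tool([.4857,.0322,.12],s),np.degrees(np.arctan2(s['eef_rot'][1,1],s['eef_rot'][0,1])),s['time_s'])
# axis from the hexagon corners of r6 (z=.087 seen in the .103 plane)
P=np.load('pics/w6.npy')
C=np.array([(125,100),(370,65),(517,255),(440,475),(180,512),(40,320)],float).mean(0)
X=np.r_[.4857+.035-C[1]*.07/560,.0322+.035-C[0]*.07/560,.103];print(X,atz(P,proj(P,X),.087))
for L,R,z in(((200,245),(357,318),.087),):
    for q in(L,R):
        X=np.r_[.4857+.035-q[1]*.07/560,.0322+.035-q[0]*.07/560,.103];print(atz(P,proj(P,X),z))
```

```text
[ 0.60071497 -0.11905644  0.1652575 ] 0.09321845891839639 [168.32755697  88.34908056  44.89399192] 64.97379098077533 19.95
[0.48472083 0.03236667 0.103     ] [0.48576253 0.03195492 0.087     ]
[0.49142344 0.04235161 0.087     ]
[0.48177566 0.02160228 0.087     ]
```

Axis confirmed at (0.4857, 0.0320). Going over the nut, turned -0.06, then deeper on the flats.

>>> {"op": "drive_tool", "data": {"series": [{"xyz": [40, 21, 0], "turn": [0, 0, 0]}, {"xyz": [85, 44, 0], "turn": [0, 0, -0.03]}, {"xyz": [130, 68, 0], "turn": [0, 0, -0.06]}, {"xyz": [168, 88, 0], "turn": [0, 0, -0.06]}, {"xyz": [168, 88, 10], "turn": [0, 0, -0.06]}, {"xyz": [168, 88, 45], "turn": [0, 0, -0.06]}, {"xyz": [168, 88, 80], "turn": [0, 0, -0.06]}, {"xyz": [168, 88, 110], "turn": [0, 0, -0.06]}, {"xyz": [168, 88, 122], "turn": [0, 0, -0.06]}, {"xyz": [168, 88, 124], "turn": [0, 0, -0.06]}]}}

```text
time_s: 21.2
tool_pos: [0.4848, 0.0313, 0.0389]
eef_rot: [[-0.93, 0.369, -0.001], [0.369, 0.93, -0.001], [0.001, -0.001, -1.0]]
wrist_force: [0.4, -0.6, 0.0]
opening: 0.0937
finger_force: 0.0
```

>>> {"op": "drive_tool", "data": {"series": [{"xyz": [0, 0, 0], "turn": [0, 0, 0]}, {"xyz": [0, 0, 0], "turn": [0, 0, 0]}, {"xyz": [0, 0, 0], "turn": [0, 0, 0]}, {"xyz": [0, 0, 0], "turn": [0, 0, 0]}, {"xyz": [0, 0, 0], "turn": [0, 0, 0]}, {"xyz": [0, 0, 0], "turn": [0, 0, 0]}], "fingers": 45}}

```text
time_s: 21.95
tool_pos: [0.4854, 0.0326, 0.0397]
eef_rot: [[-0.93, 0.368, 0.001], [0.368, 0.93, 0.001], [-0.001, 0.001, -1.0]]
wrist_force: [1.4, 5.4, 1.4]
opening: 0.0559
finger_force: 30.0
```

Opening 55.9 mm, so the pads are now flat on the 56 mm hexagon. Finishing the turn (slot from -21.6° to ≈ -25.3°), then releasing and lifting.

>>> {"op": "drive_tool", "data": {"series": [{"xyz": [0, 0, 0], "turn": [0, 0, 0.03]}, {"xyz": [0, 0, 0], "turn": [0, 0, 0.066]}, {"xyz": [0, 0, 0], "turn": [0, 0, 0.066]}, {"xyz": [0, 0, 0], "turn": [0, 0, 0.066]}]}}

```text
time_s: 22.45
tool_pos: [0.4854, 0.0327, 0.0397]
eef_rot: [[-0.904, 0.428, 0.001], [0.428, 0.904, 0.001], [-0.001, 0.001, -1.0]]
wrist_force: [1.9, 6.4, 1.5]
opening: 0.0555
finger_force: 30.0
```

>>> {"op": "drive_tool", "data": {"series": [{"xyz": [0, 0, 0], "turn": [0, 0, 0]}, {"xyz": [0, 0, 0], "turn": [0, 0, 0]}, {"xyz": [0, 0, 0], "turn": [0, 0, 0]}, {"xyz": [0, 0, -10], "turn": [0, 0, 0]}, {"xyz": [0, 0, -50], "turn": [0, 0, 0]}, {"xyz": [0, 0, -100], "turn": [0, 0, 0]}, {"xyz": [0, 0, -125], "turn": [0, 0, 0]}, {"xyz": [0, 0, -125], "turn": [0, 0, 0]}], "fingers": 75}}

```text
time_s: 23.45
tool_pos: [0.486, 0.032, 0.1665]
eef_rot: [[-0.904, 0.429, 0.003], [0.429, 0.904, 0.001], [-0.003, 0.002, -1.0]]
wrist_force: [0.0, 0.2, 0.4]
opening: 0.0704
finger_force: 0.0
```

Run:
```python
from h import *
s=env.read_state();print(s['tool_pos'],s['opening'],tool([.6002,-.119,.004],s),np.degrees(np.arctan2(s['eef_rot'][1,1],s['eef_rot'][0,1])),s['time_s'])
```

```text
[0.48596546 0.03201226 0.16654583] 0.07042716808762053 [-167.48593963  -87.89108686  162.78513308] 64.62645663173886 23.45
```

>>> {"op": "drive_tool", "data": {"series": [{"xyz": [-40, -21, 0], "turn": [0, 0, 0]}, {"xyz": [-85, -44, 0], "turn": [0, 0, 0]}, {"xyz": [-130, -68, 0], "turn": [0, 0, 0]}, {"xyz": [-168, -88, 0], "turn": [0, 0, 0]}, {"xyz": [-168, -88, 15], "turn": [0, 0, 0]}, {"xyz": [-168, -88, 55], "turn": [0, 0, 0]}, {"xyz": [-168, -88, 100], "turn": [0, 0, 0]}, {"xyz": [-168, -88, 140], "turn": [0, 0, 0]}, {"xyz": [-168, -88, 158], "turn": [0, 0, 0]}, {"xyz": [-168, -88, 162], "turn": [0, 0, 0]}]}}

```text
time_s: 24.7
tool_pos: [0.5985, -0.1193, 0.0018]
eef_rot: [[-0.904, 0.428, -0.001], [0.428, 0.904, 0.0], [0.001, -0.001, -1.0]]
wrist_force: [-0.1, 0.3, 0.4]
opening: 0.0707
finger_force: 0.0
```

>>> {"op": "drive_tool", "data": {"series": [{"xyz": [0, 0, 0], "turn": [0, 0, 0]}, {"xyz": [0, 0, 0], "turn": [0, 0, 0]}, {"xyz": [0, 0, 0], "turn": [0, 0, 0]}, {"xyz": [0, 0, 0], "turn": [0, 0, 0]}, {"xyz": [0, 0, 0], "turn": [0, 0, 0]}, {"xyz": [0, 0, 0], "turn": [0, 0, 0]}, {"xyz": [0, 0, 0], "turn": [0, 0, 0]}, {"xyz": [0, 0, 0], "turn": [0, 0, 0]}, {"xyz": [0, 0, 0], "turn": [0, 0, 0]}], "fingers": 0}}

```text
time_s: 25.82
tool_pos: [0.599, -0.1196, 0.0023]
eef_rot: [[-0.904, 0.428, -0.0], [0.428, 0.904, -0.0], [0.0, -0.0, -1.0]]
wrist_force: [0.3, 0.8, -1.4]
opening: 0.0101
finger_force: 30.0
```

>>> {"op": "drive_tool", "data": {"series": [{"xyz": [0, 0, -10], "turn": [0, 0, 0]}, {"xyz": [0, 0, -40], "turn": [0, 0, 0]}, {"xyz": [0, 0, -80], "turn": [0, 0, 0]}, {"xyz": [0, 0, -120], "turn": [0, 0, 0]}, {"xyz": [0, 0, -150], "turn": [0, 0, 0]}, {"xyz": [0, 0, -150], "turn": [0, 0, 0]}, {"xyz": [0, 0, -150], "turn": [0, 0, 0]}]}}

```text
time_s: 26.7
tool_pos: [0.5987, -0.1194, 0.152]
eef_rot: [[-0.904, 0.428, -0.001], [0.428, 0.904, 0.0], [0.001, -0.0, -1.0]]
wrist_force: [0.1, -0.3, -2.1]
opening: 0.0097
finger_force: 30.0
```

Run:
```python
from h import *
s=env.read_state();print(s['tool_pos'],s['opening'],s['finger_force'],s['wrist_force'],tool([.4857,.0321,.154],s),np.degrees(np.arctan2(s['eef_rot'][1,1],s['eef_rot'][0,1])),s['time_s'])
```

```text
[ 0.59865877 -0.1194339   0.15199058] 0.009704629197839505 29.961170554161072 [ 0.07972037 -0.25124639 -2.09759679] [166.9892336   88.5275303   -1.92823908] 64.63218967150311 26.7
```

Key regripped (reading 0.0023 ↔ key underside at 0). Over the slot, then down to a seated reading of ≈ 0.089.

>>> {"op": "drive_tool", "data": {"series": [{"xyz": [40, 21, 0], "turn": [0, 0, 0]}, {"xyz": [85, 45, 0], "turn": [0, 0, 0]}, {"xyz": [130, 69, 0], "turn": [0, 0, 0]}, {"xyz": [167, 88.5, 0], "turn": [0, 0, 0]}, {"xyz": [167, 88.5, 0], "turn": [0, 0, 0]}, {"xyz": [167, 88.5, 20], "turn": [0, 0, 0]}, {"xyz": [167, 88.5, 35], "turn": [0, 0, 0]}, {"xyz": [167, 88.5, 35], "turn": [0, 0, 0]}]}}

```text
time_s: 27.7
tool_pos: [0.4854, 0.0312, 0.1161]
eef_rot: [[-0.903, 0.429, -0.003], [0.429, 0.903, -0.001], [0.002, -0.002, -1.0]]
wrist_force: [0.1, -0.6, -1.0]
opening: 0.0099
finger_force: 30.0
```

>>> {"op": "drive_tool", "data": {"series": [{"xyz": [0, 0, 5], "turn": [0, 0, 0]}, {"xyz": [0, 0, 10], "turn": [0, 0, 0]}, {"xyz": [0, 0, 14], "turn": [0, 0, 0]}, {"xyz": [0, 0, 14], "turn": [0, 0, 0]}]}}

```text
time_s: 28.2
tool_pos: [0.4859, 0.0319, 0.1032]
eef_rot: [[-0.904, 0.429, -0.0], [0.429, 0.904, -0.0], [0.0, -0.0, -1.0]]
wrist_force: [-0.3, 1.0, -1.5]
opening: 0.0097
finger_force: 30.0
```

>>> {"op": "drive_tool", "data": {"series": [{"xyz": [0, 0, 5], "turn": [0, 0, 0]}, {"xyz": [0, 0, 10], "turn": [0, 0, 0]}, {"xyz": [0, 0, 12.5], "turn": [0, 0, 0]}, {"xyz": [0, 0, 13.5], "turn": [0, 0, 0]}, {"xyz": [0, 0, 13.5], "turn": [0, 0, 0]}]}}

```text
time_s: 28.82
tool_pos: [0.4861, 0.0319, 0.0899]
eef_rot: [[-0.904, 0.428, -0.0], [0.428, 0.904, -0.0], [-0.0, -0.0, -1.0]]
wrist_force: [0.1, -0.7, -1.2]
opening: 0.0099
finger_force: 30.0
```

>>> {"op": "drive_tool", "data": {"series": [{"xyz": [0, 0, 1], "turn": [0, 0, 0]}, {"xyz": [0, 0, 1.5], "turn": [0, 0, 0]}, {"xyz": [0, 0, 1.5], "turn": [0, 0, 0]}]}}

```text
time_s: 29.2
tool_pos: [0.4864, 0.0321, 0.0892]
eef_rot: [[-0.904, 0.428, 0.001], [0.428, 0.904, 0.001], [-0.0, 0.001, -1.0]]
wrist_force: [-5.4, -0.2, 15.4]
opening: 0.0102
finger_force: 30.0
```

Contact at 0.0892 (15 N), exactly floor level, so the bar is down. Relieve, release and lift.

>>> {"op": "drive_tool", "data": {"series": [{"xyz": [0, 0, -1], "turn": [0, 0, 0]}, {"xyz": [0, 0, -1], "turn": [0, 0, 0]}]}}

```text
time_s: 29.45
tool_pos: [0.4861, 0.0319, 0.0894]
eef_rot: [[-0.904, 0.428, 0.0], [0.428, 0.904, -0.0], [-0.0, 0.0, -1.0]]
wrist_force: [-0.3, 0.3, -1.4]
opening: 0.0096
finger_force: 30.0
```

>>> {"op": "drive_tool", "data": {"series": [{"xyz": [0, 0, 0], "turn": [0, 0, 0]}, {"xyz": [0, 0, 0], "turn": [0, 0, 0]}, {"xyz": [0, 0, 0], "turn": [0, 0, 0]}, {"xyz": [0, 0, 0], "turn": [0, 0, 0]}, {"xyz": [0, 0, -10], "turn": [0, 0, 0]}, {"xyz": [0, 0, -35], "turn": [0, 0, 0]}, {"xyz": [0, 0, -70], "turn": [0, 0, 0]}, {"xyz": [-40, 0, -80], "turn": [0, 0, 0]}, {"xyz": [-60, 0, -80], "turn": [0, 0, 0]}, {"xyz": [-60, 0, -80], "turn": [0, 0, 0]}], "fingers": 40}}

```text
time_s: 30.7
tool_pos: [0.5409, 0.0055, 0.1698]
eef_rot: [[-0.903, 0.43, 0.0], [0.43, 0.903, -0.001], [-0.001, -0.0, -1.0]]
wrist_force: [-0.8, 0.2, -0.2]
opening: 0.0379
finger_force: 0.0
```

Run:
```python
from h import *
s,im=shot('w7');P=cam('wrist',s);print(s['tool_pos'],s['opening'],s['wrist_force'],s['time_s'])
# check without viewing: grey (unsaturated) key outline at bar-top height
r=rect(im,P,(.4857,.032),.099,r=.045,n=90)
h=cv2.cvtColor(r,cv2.COLOR_BGR2HSV)
for row in range(0,90,3): print(''.join('Y' if h[row,c,1]>110 and 15<h[row,c,0]<35 else 'g' if h[row,c,1]>90 else '#' if h[row,c,2]>190 else '+' if h[row,c,2]>110 else '.' for c in range(0,90,2)))
```

```text
[0.54086299 0.00547011 0.1697724 ] 0.037904710983154316 [-0.83241539  0.23390416 -0.19942668] 30.7
.+++++++++++++++++++++++++++++++############g
++++++++++++++++++++++++++++++++#############
+++++++++++++++++++++++++++++++++############
++++++++++++++++++++++++++++.++++++++########
+++++++++++++++++++++++++++.++++++++++..+####
+++++.++++++++++++++++++++.++++++++++++++++++
+++++++++++++++++++++++++++++++++++++++++++++
++++++++++++++YYYYYYYYYYY++++++++++++++++++++
+++++++++++++YYYYYYYYYYYY++++++++++++++++++++
++++++++++++YYYYYYYYgYYY.++++++YY++++++++++++
+++++++++++YYYYYYY...++.++++++YYYY+++++++++++
+++++++++++YYYYY....+++++++++gYYYYY++++++++++
++++++++++YYYYY....+++++++++.+gYYYYY+++++++++
++++++++++YYYY.....++.++++++++..YYYYY+++++++#
+++++++++YYYYY....+++++++#++++..YYYYYY+++++##
++++++++YYYYYY...++++++++#.++...YYYYYY+++++##
+++++++gYYYYYY...++.+++##+#+....YYYYY+++++###
++++++++YYYYYY..++.++++###+.....YYYYg++++####
+++++++++YYYYYY+++++++++#++....YYYYY+++++####
++++++++++YYYYYY++..++#+++....YYYYY+++++#####
+++++++++++YYYYY++++++#++...YYYYYYY++++######
++++++++++++YYY+++#######YYYYYYYYY++++#######
+++++++++++++YY+++####YYYYYYYYYYY++++########
+++++++++++++++++####YYYYYYYYYYY+++++########
+++++++++++++++++###YYYYYYgg#################
+++++++++++++++++##+#########################
++++++++++++++++#############################
++++++++++++++++#############################
++++++++++++#################################
+++++++++++##################################
```

The bar crosses the brass ring through both slot ends, centred and at slot yaw, and the robot is clear. Handing in.

```bash
python3 -c "
from workcell import env
print(env.job_done())"
```

```text
the job is handed in; nothing more can be done
None
```

I turned the nut clockwise until its slot lined up with the stud's (within about 1° by my measurements), laid the narrow key's crossbar down to the slot floor centred on the stud, let go and handed the job in at about 31 s; no verdict came back.

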